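Reset the portion screw on the orange fish-food doser

ROBOT

A 6-joint arm with a two-finger parallel gripper is mounted at the origin on the work surface. World frame = base frame: x ahead of the robot, y to its left, z up, the work surface at z = 0. Lengths are in m, angles in rad, forces in N, time in s.
With the tool pointing down it reaches from about 0.35 to 0.975 m from the base axis. Payload 4.9 kg.
Tool frame: the origin (TCP) lies on the front face of the gripper's body, between the roots of the fingers; the fingertips stand ctrl.finger_overhang ahead of it and the grasp point (between the pads) lies 54 mm ahead of it (ctrl.finger_overhang is the distance from the TCP to the fingertips, in m); z points along the fingers, y is the line along which they close (so a half turn about z gives the same grasp; the last joint's range is limited). The gripper opens to 85 mm and grips with 20 to 120 N. Pads are 22 mm wide; open, the fingers measure 114 mm over their backs; the gripper's body (76 mm by 85 mm) begins 54 mm behind the grasp point. The pads swing forward as they close: fully open they stand 13 mm farther back than shut.
Start: joints at [-1.255, 0.053, 1.613, -0, 1.476, -0.119], TCP at [0.263, -0.567, 0.304] pointing down, gripper open.
Joint ranges: [-3.01, 3.01], [-1.01, 2.22], [0.06, 2.58], [-1.02, 4.17], [0.09, 2.62], [-3.14, 3.14]. Speed limits (rad/s): [2.57, 2.57, 3.14, 3.14, 3.14, 3.14].

INTERFACE

Orientations are given as a rotation vector (axis times angle).
In Python, from station import ctrl, vision gives the robot as it stands. The module is installed in compiled form; this text tells all that it offers.
- The arm moves only by the tool drive_tool, never from a script. Its argument "rows" is a list of rows, each a list of 2 entries, a list of its own where there are three numbers: the shift along the tool's x, y, z in m, then the turn about the tool's z in rad. A call has 1 to 10 rows; each row shifts and turns the commanded pose from where the row before left it, along the tool's axes as they then stand; what a row does not reach is not made up. A row lasts 1/10 s, in which the tool goes at most 50 mm and 8.59 degrees, less where a joint would pass 70% of its speed; a pose out of reach is approached as far as the arm can. A call with a gripper value outside its range is refused whole. "jaw" is the closure, from 0 (fully open) to 1 (shut), set as the call begins (left out, the last holds). The fingers move at their own pace and stop on an object; "grip_force" is the grip in N (left out, the last holds). Time passes only in rows, so rows that do not move let the fingers close. It gives the time, the measured TCP pose, the force, the opening and the grip force at its end, in the units of the state.
- ctrl.get_obs(): the state, without advancing time (a new reading comes with each control period).
- vision.get_image(name): name is "side" or "top"; returns a dict with "image" (420x560x3 uint8, blue, green, red), "vertical_fov" (degrees; the focal length in pixels is half the picture's height over the tangent of half this angle, whatever the lens; pixels are square), "cx", "cy" (the principal point, pixels), "R" (3x3) and "t" (3): a world point X has camera coordinates R X + t. Camera axes: x right, y down, z forward; pixel columns grow to the right and rows downward; lengths in m; the calibration is good to about 2 mm. A picture is of the moment at which its call begins. There is no depth.
- ctrl.finish_job(): hands the job in; it is judged then, once.
The state is a dict: "t": time; "q": joint angles; "dq": joint speeds; "effort": joint torques, N m; "tool_pos": TCP position; "tool_rot": TCP orientation; "contact_force": force on the tool from outside, world axes, zero at the start; "wrist_torque": the same for the moment, N m; "opening": finger opening in m; "grip_force": force on a finger pad.
Only numpy, scipy, OpenCV 4.12 (cv2) and the standard library are available. Lean on these libraries where they do the work, as an engineer would, in place of code of your own. Each camera call takes 0.05 s, during which the arm holds its last target. There are 200 camera calls.

TASK

On the doser with the orange deck, loosen the jam nut by swinging its lever (upright red post) counter-clockwise across to the loose stop, then turn the black screw knob until its white pointer stands over the green mark on the deck, and last swing the lever back to its tight stop so that the setting is locked. Do not touch the blue-decked doser.

Things in the scene. Friction and masses are not known exactly. Their poses are not given: they have to be found in the camera images.
- doser: ORANGE-decked doser, the one to set: flat box fixed to the table, 215 mm (x -105 to 110) by 130 mm (y), deck top at z 50; a steel lip adds 23 mm at the +x end, below z 21. Origin: on the table under the common vertical axis of nut and knob; z up, +x towards the green mark (24 by 14 mm, centre 60 mm from the axis, on the deck), y 90 degrees counter-clockwise of x from above.
- nut (a joint): Brass jam nut on the deck with steel lever (top z 61 mm) ending in an upright red round post: diameter 14, z 53 to 101, 85 mm from the axis; grip at z 80. Value (rad): 0 tight stop, 1.2 loose stop, grows counter-clockwise from above. Lever direction in the doser's frame, counter-clockwise from +x: 2.618 rad + value. Stays where left; friction 0.15 N m (2 N at the post).
- screw (a joint): Black knob above the nut, same axis: disc 48 mm across (z 72 to 80), on it a grip bar 50 long, 14 thick, z 80 to 118; grip across it at z 104. White pointer in line with the bar, to 47 mm from the axis. Value (rad): 0 = pointer over the mark, grows clockwise from above: pointer direction in the doser's frame = -value. Starts -1.3 to -0.6, stops -1.6 and 0.8. Stays; friction 0.06 N m.
- blue_doser: BLUE-decked doser, a bystander with its own lever and knob, not to be touched: otherwise identical to the orange one, same size, origin and axes; its lever and knob may stand anywhere in their travel.

How it is judged:
On the way, in this order (a step that is already met when the one before it is completed fails the run):
1. the jam nut's lever is swung to its loose side (beyond 0.9 rad) (value of joint nut above 0.9 rad), for 0.2 s.
2. with the nut still loose (beyond 0.7 rad) the screw's pointer is brought over the green mark, within 0.2 rad (value of joint nut above 0.7 rad and value of joint screw between -0.2 and 0.2 rad), for 0.2 s.
At the end, for the whole second after the job is handed in: On the orange doser the jam nut's lever is back at its tight stop (within 0.18 rad, about 10 degrees) and the screw's pointer stands over the green mark (within 0.2 rad, about 11 degrees), both at rest (value of joint nut below 0.18 rad and value of joint screw between -0.2 and 0.2 rad and velocity of joint nut between -0.1 and 0.1 rad/s and velocity of joint screw between -0.1 and 0.1 rad/s); the robot touches nothing.
It fails at once if the robot touches the blue-decked doser (more than 2 N) (contact force between any of the arm, the fingers and blue_doser above 2 N).
It also fails if it takes over 58 s, if anything falls off the work surface, if the arm or the gripper's body presses on something with over 40 N, if the wrist force passes 120 N, or if a joint passes its speed limit or range.

## Working session

There is one attempt and no reset: what is moved stays moved. The work goes in short steps, Python scripts to look and compute and a tool call to move; the robot and the scene stay as the last step left them, time stands still between calls to the robot, and variables do not carry over. Pictures are saved under pics/ and viewed, at most 10 in all, crops included, and the job is handed in when it is done.

Besides the shell and the picture viewer there is one more tool, called as name(argument=value, ...) on one line, values as JSON. drive_tool: Moves the arm, as the interface text tells. Its arguments: {"type":"object","properties":{"rows":{"type":"array","items":{"type":"array"}},"jaw":{"type":"number"},"grip_force":{"type":"number"}},"required":["rows"]}

```bash
mkdir -p pics; python3 - <<'E'
from station import ctrl, vision
import cv2
for n in("top","side"):
    d=vision.get_image(n); cv2.imwrite(f"pics/{n}0.png",d["image"]); print(n,d["vertical_fov"],d["cx"],d["cy"],d["R"],d["t"])
print(ctrl.get_obs(),ctrl.finger_overhang)
E
```

```text
top 45.536166978367035 278.61477487577156 206.10646925173478 [[ 5.77544887e-04 -9.99612336e-01 -2.78360054e-02]
 [-9.97922893e-01  1.21699394e-03 -6.44082152e-02]
 [ 6.44171227e-02  2.78153857e-02 -9.97535332e-01]] [0.02106345 0.57729914 0.81683349]
side 48.67411781537737 276.8569881866798 200.9857597328663 [[-0.98762646 -0.15623577  0.01357764]
 [-0.11702124  0.67655337 -0.72703615]
 [ 0.10440306 -0.71962902 -0.68646492]] [0.5507889  0.1184481  0.72821733]
{'t': 0.1, 'q': array([-1.25501213e+00,  5.33232248e-02,  1.61415534e+00,  8.12647709e-06,
        1.47603393e+00, -1.18989375e-01]), 'dq': array([ 0.00072051, -0.00200477, -0.00430893, -0.000892  , -0.00085406,
       -0.00024154]), 'effort': array([-1.06022890e-04, -3.94904423e+01, -3.71361852e+01, -1.73272547e-04,
        3.90290399e-03,  1.65596919e-05]), 'tool_pos': array([ 0.26312537, -0.56643433,  0.30276657]), 'tool_rot': array([-3.06578726e+00, -6.77161042e-01,  2.83439653e-04]), 'contact_force': array([ 0.26253664,  0.37901326, -0.79746435]), 'wrist_torque': array([-0.04190253,  0.02201935, -0.00838342]), 'grip_force': 0.0, 'opening': 0.08531652460319522} 0.0726
```

View pics/top0.png

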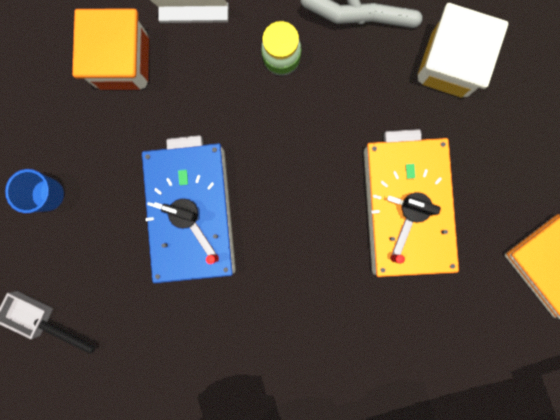

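View pics/side0.png

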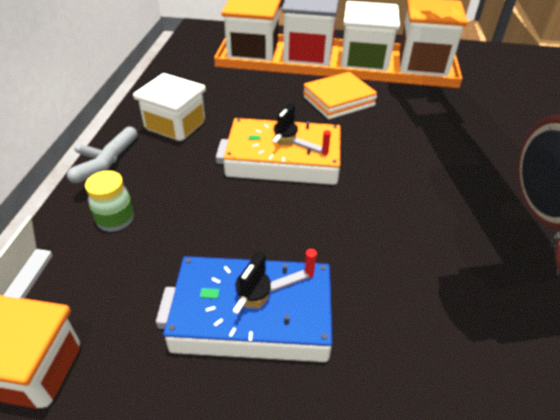

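The top view shows the orange doser: knob at about (417,207), green mark (410,171) and red post (398,259), with the lever at its tight stop. The white pointer aims left, near (390,198). In the side view, the orange doser is the far one, with its post at (326,142).

```bash
cat > h.py <<'E'
import cv2, numpy as np
from station import ctrl, vision
from scipy.spatial.transform import Rotation as Ro
def cast(d,uv,z):
    f=210/np.tan(np.radians(d["vertical_fov"]/2)); R=np.array(d["R"]);t=np.array(d["t"])
    r=R.T@np.array([(uv[0]-d["cx"])/f,(uv[1]-d["cy"])/f,1]); c=-R.T@t
    return c+r*(z-c[2])/r[2]
def blob(m,x0,x1,y0,y1):
    k=np.zeros(m.shape,np.uint8); k[y0:y1,x0:x1]=1
    m=(m&(k>0)).astype(np.uint8); n,l,s,c=cv2.connectedComponentsWithStats(m)
    i=1+s[1:,4].argmax(); return c[i],s[i],l==i
def masks(d):
    h=cv2.cvtColor(d["image"],cv2.COLOR_BGR2HSV); H,S,V=[h[...,i].astype(int) for i in range(3)]
    return dict(red=((H<6)|(H>174))&(S>150)&(V>100),green=(H>45)&(H<80)&(S>120)&(V>80),orange=(H>10)&(H<28)&(S>150)&(V>120),white=(S<70)&(V>140))
E
python3 - <<'E'
from h import *
d=vision.get_image("top"); m=masks(d)
_,s,l=blob(m["orange"],355,470,125,290)
p=np.argwhere(l)[:,::-1].astype(np.float32); r=cv2.minAreaRect(p); print("deck rect",r)
B=[cast(d,q,.05) for q in cv2.boxPoints(r)]; B=np.array(B); print(B.round(4), [np.linalg.norm(B[i]-B[i-1]).round(4) for i in range(4)])
g,_,_=blob(m["green"],355,470,125,290); G=cast(d,g,.05)
rd,s,_=blob(m["red"],355,470,125,290); print(rd,s); 
P=cast(d,rd,.098)
print("G",G,"P",P)
e=[B[i]-B[i-1] for i in range(4)]; e=max(e,key=lambda v:np.linalg.norm(v)); e*=np.sign(e[0]); yaw=np.arctan2(e[1],e[0])
C=B.mean(0); x=np.array([np.cos(yaw),np.sin(yaw),0]);print("yaw",yaw,"axis(deck)",C-.0025*x,"axis(green)",G-.06*x)
A=C-.0025*x; v=P-A; print("post r,ang",np.hypot(*v[:2]),np.arctan2(v[1],v[0])-yaw)
_,_,w=blob(m["white"],380,415,185,212); print(np.argwhere(w)[:,::-1].min(0),np.argwhere(w).max(0)[::-1])
cv2.imwrite("pics/c.png",cv2.resize(d["image"][120:290,345:485],None,fx=4,fy=3.5*4/3.5*.85))
E
```

```text
deck rect ((412.9012451171875, 207.2510986328125), (136.76058959960938, 83.05392456054688), 86.00909423828125)
[[ 0.6789 -0.1221  0.05  ]
 [ 0.6876 -0.2548  0.05  ]
 [ 0.4698 -0.2651  0.05  ]
 [ 0.4604 -0.1348  0.05  ]] [np.float64(0.2189), np.float64(0.1329), np.float64(0.2181), np.float64(0.1306)]
[397.51315789 258.02631579] [392 255  12   8  76]
G [ 0.63244565 -0.19083634  0.05      ] P [ 0.49435838 -0.15883207  0.098     ]
yaw 0.057935346118641436 axis(deck) [ 0.57168333 -0.19433794  0.05      ] axis(green) [ 0.57254631 -0.19431051  0.05      ]
post r,ang 0.08508709567171019 2.653197676686444
[388 196] [402 204]
```

View pics/c.png

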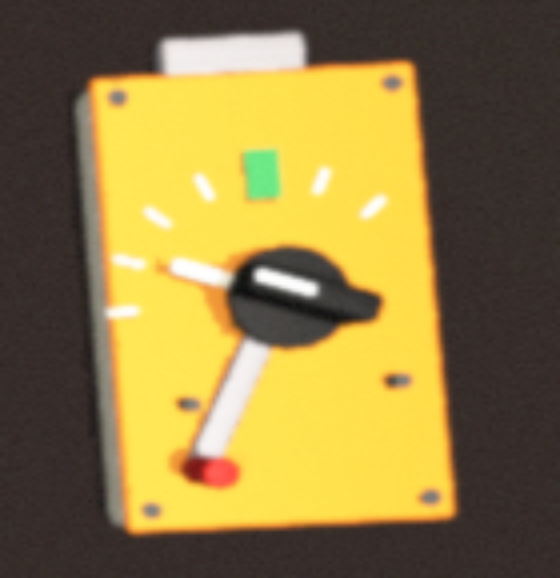

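The axis is near (0.572,-0.194) with yaw of about 0.055. The post is near (0.496,-0.156) and the screw is at about -1.2. I'll move above the post.

drive_tool(rows=[[[0.0384,-0.0274,0],0],[[0.0384,-0.0274,0],0],[[0.0384,-0.0274,0],0],[[0.0384,-0.0274,0],0],[[0.0384,-0.0274,0],0],[[0.0384,-0.0274,0],0],[[0.0384,-0.0274,0],0],[[0.0384,-0.0274,0],0],[[0.0384,-0.0274,0],0],[[0.0384,-0.0274,0],0]], jaw=0)

```text
t: 1.15
tool_pos: [0.4966, -0.1546, 0.3038]
tool_rot: [3.068, 0.677, 0.0]
contact_force: [1.1, -0.5, 0.6]
opening: 0.0853
grip_force: 0.0
```

drive_tool(rows=[[[0,0,0],0.13],[[0,0,0],0.13],[[0,0,0],0.13],[[0,0,0],0.13],[[0,0,0],0.13],[[0,0,0],0.13],[[0,0,0],0.124],[[0,0,0],0]])

```text
t: 1.95
tool_pos: [0.4959, -0.1565, 0.3035]
tool_rot: [-3.055, 0.73, 0.001]
contact_force: [1.0, -0.3, -0.0]
opening: 0.0852
grip_force: 0.0
```

drive_tool(rows=[[[0,0,0.033],0],[[0,0,0.033],0],[[0,0,0.033],0],[[0,0,0.033],0],[[0,0,0.032],0],[[0,0,0],0]])

```text
t: 2.55
tool_pos: [0.4928, -0.155, 0.1346]
tool_rot: [-3.054, 0.726, 0.016]
contact_force: [-0.8, -0.3, 0.2]
opening: 0.0854
grip_force: 0.0
```

drive_tool(rows=[[[0,0,0],0],[[0,0,0],0],[[0,0,0],0],[[0,0,0],0],[[0,0,0],0],[[0,0,0],0]], jaw=0.72, grip_force=20)

```text
t: 3.15
tool_pos: [0.4965, -0.157, 0.1407]
tool_rot: [3.055, -0.73, 0.002]
contact_force: [-0.6, -2.2, 1.3]
opening: 0.0236
grip_force: 0.8
```

```bash
python3 - <<'E'
from h import *
a=vision.get_image("top")["image"][120:290,325:485];b=vision.get_image("side")["image"][90:200,200:360]
cv2.imwrite("pics/d.png",np.hstack([cv2.resize(a,(400,425)),cv2.resize(b,(400,425))]));o=ctrl.get_obs();print(o["opening"],o["q"],o["contact_force"])
E
```

```text
0.023652077292602484 [-4.49049738e-01 -3.47511692e-02  1.98888489e+00 -4.71873334e-04
  1.18642792e+00  1.59111536e+00] [-0.12328242 -1.84544272  1.38072435]
```

View pics/d.png

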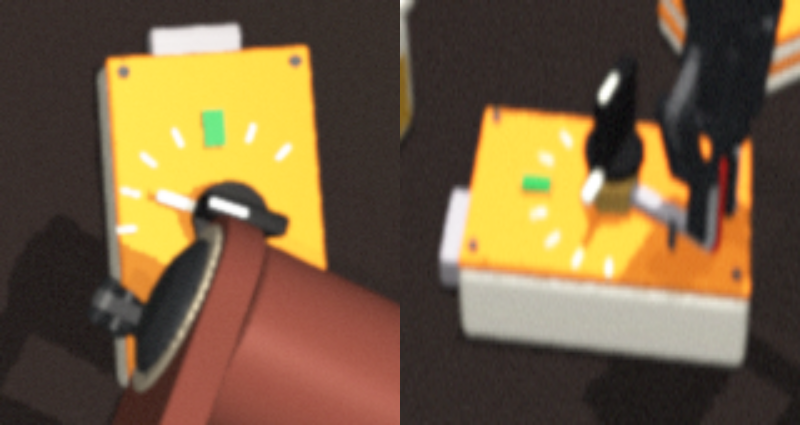

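The post is caged between the fingers (red post near (720,190) in the right half). I'll swing it along the arc.

drive_tool(rows=[[[0.00015,0.0051,0],-0.06],[[0.00015,0.0051,0],-0.06],[[0.00015,0.0051,0],-0.06],[[0.00015,0.0051,0],-0.06],[[0.00015,0.0051,0],-0.06],[[0.00015,0.0051,0],-0.06],[[0.00015,0.0051,0],-0.06],[[0.00015,0.0051,0],-0.06],[[0.00015,0.0051,0],-0.06],[[0.00015,0.0051,0],-0.06]])

```text
t: 4.25
tool_pos: [0.4874, -0.2055, 0.1395]
tool_rot: [-3.132, -0.209, 0.001]
contact_force: [0.0, 2.1, 0.9]
opening: 0.024
grip_force: 1.0
```

drive_tool(rows=[[[0.00015,0.0051,0],-0.06],[[0.00015,0.0051,0],-0.06],[[0.00015,0.0051,0],-0.06],[[0.00015,0.0051,0],-0.06],[[0.00015,0.0051,0],-0.06],[[0.00015,0.0051,0],-0.06],[[0.00015,0.0051,0],-0.06],[[0.00015,0.0051,0],-0.06],[[0.00015,0.0051,0],-0.06],[[0.00015,0.0051,0],-0.06]])

```text
t: 5.25
tool_pos: [0.508, -0.2512, 0.1392]
tool_rot: [-2.93, -1.125, 0.002]
contact_force: [-2.6, 0.5, 1.2]
opening: 0.0238
grip_force: 1.1
```

drive_tool(rows=[[[0,0,0],0],[[0,0,0],0],[[0,0,0],0]])

```text
t: 5.55
tool_pos: [0.5085, -0.2515, 0.1397]
tool_rot: [-2.934, -1.121, -0.0]
contact_force: [-0.1, -0.3, -0.9]
opening: 0.0241
grip_force: 0.1
```

drive_tool(rows=[[[0,0,0],0],[[0,0,0],0],[[0,0,0],0],[[0,0,0],0],[[0,0,-0.03],0],[[0,0,-0.03],0],[[0,0,-0.03],0],[[0,0,-0.03],0],[[0,0,0],0]], jaw=0)

```text
t: 6.45
tool_pos: [0.5106, -0.2531, 0.2659]
tool_rot: [2.926, 1.12, 0.009]
contact_force: [0.5, -0.7, 0.3]
opening: 0.0855
grip_force: 0.0
```

drive_tool(rows=[[[0.0215,0,0],0],[[0.0215,0,0],0],[[0.0215,0,0],0],[[0.0215,0,0],0],[[0,0,0],-0.135],[[0,0,0],-0.135],[[0,0,0],-0.135],[[0,0,0],-0.135],[[0,0,0],0],[[0,0,0],0]])

```text
t: 7.45
tool_pos: [0.5724, -0.1943, 0.2591]
tool_rot: [-2.53, -1.86, 0.001]
contact_force: [0.6, 0.5, -0.5]
opening: 0.0855
grip_force: 0.0
```

```bash
python3 - <<'E'
from h import *
a=vision.get_image("top")["image"][120:290,325:485];b=vision.get_image("side")["image"][70:200,200:360]
cv2.imwrite("pics/e.png",np.hstack([cv2.resize(a,(400,425)),cv2.resize(b,(400,425))]))
E
```

```text
(no output)
```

View pics/e.png

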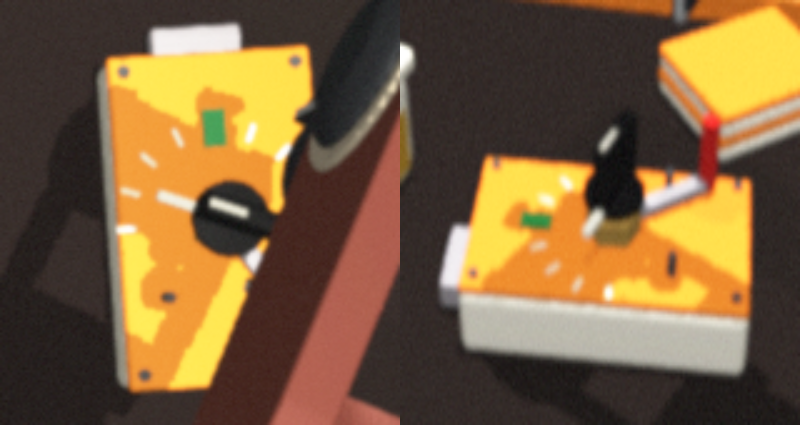

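The lever now stands at the loose side: its post is near (710,150) in the right half, on the far side. The pointer hasn't moved. I'll go down and grip the knob bar.

drive_tool(rows=[[[0,0,0.02],0],[[0,0,0.02],0],[[0,0,0.02],0],[[0,0,0.02],0],[[0,0,0.02],0],[[0,0,0],0],[[0,0,0],0]])

```text
t: 8.25
tool_pos: [0.5725, -0.1944, 0.1598]
tool_rot: [-2.529, -1.863, 0.0]
contact_force: [1.1, -0.0, 0.1]
opening: 0.0854
grip_force: 0.0
```

drive_tool(rows=[[[0,0,0],0],[[0,0,0],0],[[0,0,0],0],[[0,0,0],0],[[0,0,0],0],[[0,0,0],0],[[0,0,0],0],[[0,0,0],0]], jaw=1, grip_force=30)

```text
t: 9.05
tool_pos: [0.5734, -0.1946, 0.1605]
tool_rot: [2.527, 1.863, 0.002]
contact_force: [5.2, -1.6, 0.3]
opening: 0.0133
grip_force: 34.8
```

drive_tool(rows=[[[0,0,0],0.1],[[0,0,0],0.1],[[0,0,0],0.1],[[0,0,0],0.1],[[0,0,0],0.1],[[0,0,0],0.1],[[0,0,0],0.1],[[0,0,0],0.1],[[0,0,0],0.1],[[0,0,0],0.1]])

```text
t: 10.05
tool_pos: [0.5738, -0.1949, 0.1605]
tool_rot: [3.112, 0.417, 0.006]
contact_force: [6.3, -2.8, -1.5]
opening: 0.0132
grip_force: 34.5
```

drive_tool(rows=[[[0,0,0],0.1],[[0,0,0],0.1],[[0,0,0],0.016],[[0,0,0],0],[[0,0,0],0],[[0,0,0],0],[[0,0,0],0]])

```text
t: 10.75
tool_pos: [0.5738, -0.1951, 0.1605]
tool_rot: [3.139, 0.085, 0.006]
contact_force: [7.3, -2.1, -1.8]
opening: 0.0135
grip_force: 34.6
```

```bash
python3 - <<'E'
from h import *
a=vision.get_image("top")["image"][120:290,325:485];b=vision.get_image("side")["image"][70:200,200:360]
cv2.imwrite("pics/f.png",np.hstack([cv2.resize(a,(400,425)),cv2.resize(b,(400,425))]))
E
```

```text
(no output)
```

View pics/f.png

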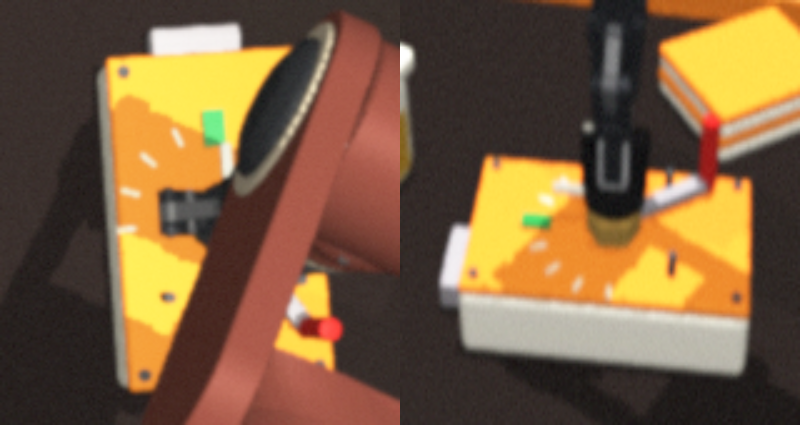

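The pointer has reached the mark direction, near (227,160) in the left half. I'll release, lift, and go back to the post.

drive_tool(rows=[[[0,0,0],0],[[0,0,0],0],[[0,0,0],0],[[0,0,0],0],[[0,0,0],0],[[0,0,-0.025],0],[[0,0,-0.025],0],[[0,0,-0.025],0],[[0,0,-0.025],0],[[0,0,0],0]], jaw=0)

```text
t: 11.85
tool_pos: [0.5743, -0.1952, 0.2649]
tool_rot: [3.137, 0.086, 0.011]
contact_force: [0.8, 0.2, 0.8]
opening: 0.0856
grip_force: 0.0
```

drive_tool(rows=[[[0,0,0],-0.135],[[0,0,0],-0.135],[[0,0,0],-0.135],[[0,0,0],-0.135],[[0,0,0],-0.106],[[-0.0213,0,0],0],[[-0.0213,0,0],0],[[-0.0213,0,0],0],[[-0.0213,0,0],0],[[0,0,0],0]])

```text
t: 12.85
tool_pos: [0.5059, -0.2502, 0.2585]
tool_rot: [-2.951, -1.074, 0.003]
contact_force: [-0.2, -0.1, -0.2]
opening: 0.0856
grip_force: 0.0
```

```bash
python3 - <<'E'
from h import *
print(ctrl.get_obs()["tool_pos"])
a=vision.get_image("top")["image"][120:290,325:485];b=vision.get_image("side")["image"][70:200,200:360]
cv2.imwrite("pics/g.png",np.hstack([cv2.resize(a,(400,425)),cv2.resize(b,(400,425))]))
E
```

```text
[ 0.50585881 -0.25024221  0.25852592]
```

View pics/g.png

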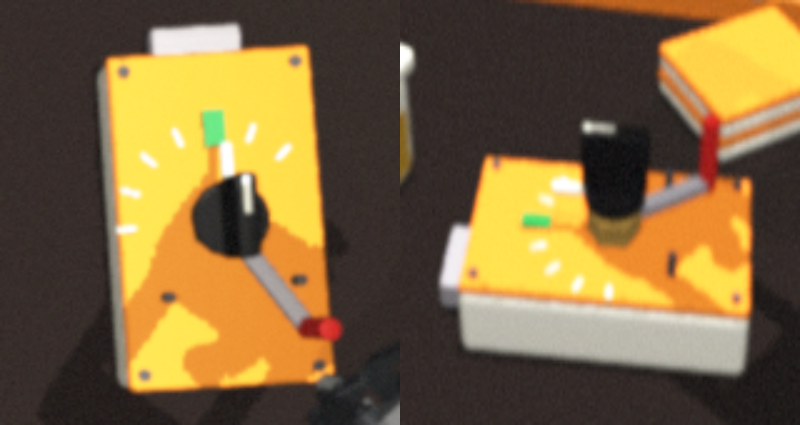

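The pointer lines up with the green mark, with its white tip at (227,158) below the green at (213,128). The lever is at the loose side. I'll cage the post again and swing it back.

drive_tool(rows=[[[0,0,0.024],0],[[0,0,0.024],0],[[0,0,0.024],0],[[0,0,0.024],0],[[0,0,0.023],0],[[0,0,0],0],[[0,0,0],0]])

```text
t: 13.65
tool_pos: [0.5078, -0.2487, 0.1406]
tool_rot: [-2.949, -1.079, 0.001]
contact_force: [-0.2, -0.4, 0.0]
opening: 0.0853
grip_force: 0.0
```

drive_tool(rows=[[[0,0,0],0],[[0,0,0],0],[[0,0,0],0],[[0,0,0],0],[[0,0,0],0],[[0,0,0],0]], jaw=0.72, grip_force=20)

```text
t: 14.25
tool_pos: [0.5075, -0.2494, 0.141]
tool_rot: [2.951, 1.078, 0.0]
contact_force: [0.4, 0.6, 0.1]
opening: 0.0238
grip_force: 0.0
```

drive_tool(rows=[[[0.00015,-0.0051,0],0.06],[[0.00015,-0.0051,0],0.06],[[0.00015,-0.0051,0],0.06],[[0.00015,-0.0051,0],0.06],[[0.00015,-0.0051,0],0.06],[[0.00015,-0.0051,0],0.06],[[0.00015,-0.0051,0],0.06],[[0.00015,-0.0051,0],0.06],[[0.00015,-0.0051,0],0.06],[[0.00015,-0.0051,0],0.06]])

```text
t: 15.25
tool_pos: [0.4881, -0.2034, 0.1411]
tool_rot: [3.136, 0.154, 0.002]
contact_force: [1.8, -2.5, -1.1]
opening: 0.0241
grip_force: 0.9
```

drive_tool(rows=[[[0.00015,-0.0051,0],0.06],[[0.00015,-0.0051,0],0.06],[[0.00015,-0.0051,0],0.06],[[0.00015,-0.0051,0],0.06],[[0.00015,-0.0051,0],0.06],[[0.00015,-0.0051,0],0.06],[[0.00015,-0.0051,0],0.06],[[0.00015,-0.0051,0],0.06],[[0.00015,-0.0051,0],0.06],[[0.00015,-0.0051,0],0.06]])

```text
t: 16.25
tool_pos: [0.498, -0.1542, 0.1412]
tool_rot: [3.042, -0.779, 0.002]
contact_force: [-0.0, -0.7, 0.0]
opening: 0.0241
grip_force: 0.9
```

drive_tool(rows=[[[0,0,0],0],[[0,0,0],0],[[0,0,0],0]])

```text
t: 16.55
tool_pos: [0.4976, -0.1538, 0.1408]
tool_rot: [-3.044, 0.775, 0.001]
contact_force: [0.6, 0.1, -0.1]
opening: 0.0239
grip_force: 0.0
```

drive_tool(rows=[[[0,-0.002,0],0],[[0,0,0],0],[[0,0,0],0]])

```text
t: 16.85
tool_pos: [0.4985, -0.1521, 0.1408]
tool_rot: [3.044, -0.776, -0.001]
contact_force: [-2.1, -0.5, 0.7]
opening: 0.0239
grip_force: 0.9
```

drive_tool(rows=[[[0,0,0],0],[[0,0,0],0],[[0,0,0],0],[[0,0,0],0],[[0,0,-0.03],0],[[0,0,-0.03],0],[[0,0,-0.03],0],[[0,0,-0.03],0],[[0,0,-0.03],0],[[0,0,0],0]], jaw=0)

```text
t: 17.85
tool_pos: [0.5007, -0.1529, 0.2967]
tool_rot: [3.043, -0.775, 0.015]
contact_force: [0.5, 1.5, 0.5]
opening: 0.0855
grip_force: 0.0
```

drive_tool(rows=[[[0,0.03,0],0],[[0,0.03,0],0],[[0,0.03,0],0],[[0,0.03,0],0],[[0,0.03,0],0],[[0,0.03,0],0],[[0,0.03,0],0],[[0,0,0],0],[[0,0,0],0],[[0,0,0],0]])

```text
t: 18.85
tool_pos: [0.3984, -0.3357, 0.2902]
tool_rot: [-3.044, 0.775, 0.001]
contact_force: [-0.2, -0.1, -0.7]
opening: 0.0857
grip_force: 0.0
```

```bash
python3 - <<'E'
from h import *
print(ctrl.get_obs()["tool_pos"],ctrl.get_obs()["contact_force"])
a=vision.get_image("top")["image"][120:290,325:485];b=vision.get_image("side")["image"][70:200,200:360]
cv2.imwrite("pics/i.png",np.hstack([cv2.resize(a,(400,425)),cv2.resize(b,(400,425))]))
E
```

```text
[ 0.39842741 -0.33569284  0.29023396] [-0.19480748 -0.06053338 -0.67985771]
```

View pics/i.png

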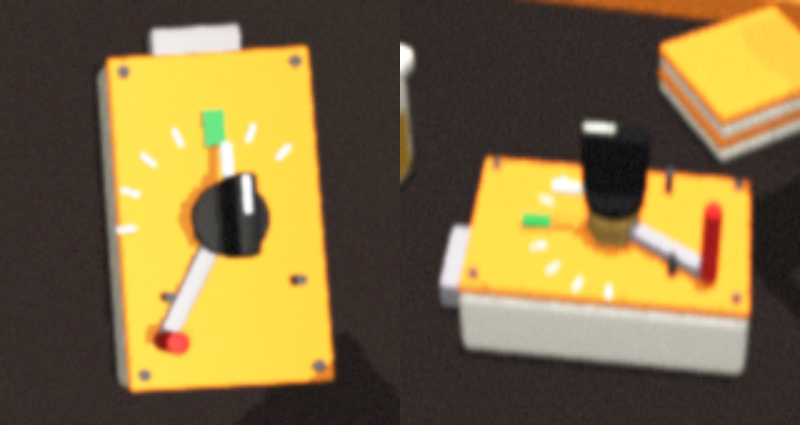

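The lever is back, with its post at about (177,343) against (181,345) at the start, and the pointer is still on the mark. I'll check the lever's angle, then hand in.

```bash
python3 - <<'E'
from h import *
d=vision.get_image("top"); r,_,_=blob(masks(d)["red"],355,470,125,290); P=cast(d,r,.098); v=P-[.572,-.194,0]
a=np.arctan2(v[1],v[0])-.056-2.618; print(r,a)
if abs(a)<.1: print(ctrl.finish_job())
E
```

```text
[393.43835616 256.36986301] -0.03342863462005541
the job is handed in; nothing more can be done
None
```

The job is handed in: the orange doser's lever was loosened, the pointer set over the green mark, and the lever swung back to within about 0.03 rad of its tight stop by camera; the blue doser was never approached, and no verdict came back.

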